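Lid on the clean mincer parts, then lift a nozzle to drain with the tongs

ROBOT

A 6-joint arm with a two-finger parallel gripper is mounted at the origin on the work surface. World frame = base frame: x ahead of the robot, y to its left, z up, the work surface at z = 0. Lengths are in m, angles in rad, forces in N, time in s.
With the tool pointing down it reaches from about 0.2 to 0.875 m from the base axis. Payload 3.4 kg.
Tool frame: the origin (TCP) lies between the finger pads; the fingertips stand 25 mm ahead of it and the grasp point (between the pads) lies 6 mm ahead of it (r.nose_length is the z of the fingertips in the tool frame, in m); z points along the fingers, y is the line along which they close (so a half turn about z gives the same grasp; the last joint's range is limited). The gripper opens to 94 mm and grips with 3 to 60 N. Pads are 16 mm wide; open, the fingers measure 119 mm over their backs; the gripper's body (75 mm by 177 mm) begins 78 mm behind the grasp point.
Start: joints at [1.013, 0.276, 1.505, -0, 1.361, -0.121], TCP at [0.243, 0.521, 0.23] pointing down, gripper open.
Joint ranges: [-2.89, 2.89], [-0.75, 2.08], [0.22, 2.7], [-1.18, 4.32], [0.11, 2.71], [-2.7, 2.7]. Speed limits (rad/s): [2.57, 2.57, 3.14, 3.14, 3.14, 3.14].

INTERFACE

Orientations are given as a unit quaternion [w, x, y, z].
In Python, from plant import r, gripper_to, inverse_kinematics, vision, models, telemetry gives the robot as it stands. Calls block until the motion is done:
- r.move_to(position, orientation): joint-space move of the TCP to a pose.
- r.move_l(position, rot=None, vel=0.15, guard=None): straight line of the TCP; rot=None keeps the orientation; vel is the mean speed in m/s. With guard (N) it stops when the force on the tool has changed by that much, and returns True; else False.
- r.movej(angles): joint-space move.
- gripper_to(opening, f_grip=None): finger opening in m; f_grip is the grip in N (None keeps the last); returns when the fingers have stopped.
- r.hold(seconds).
- inverse_kinematics(position, orientation): joint angles nearest the present ones, or None.
- vision.snapshot(name): name is "side" or "top" or "wrist"; returns the picture (384x512x3 uint8, red, green, blue); there is no depth.
- vision.get_calibration(name): a dict with "fx", "fy", "cx", "cy" (pixels), "position" and "orientation" of the camera in the world. Camera axes: x right, y down, z forward; pixel columns grow to the right and rows downward; lengths in m; the calibration is good to about 2 mm. A picture is of the moment at which its call begins: read the wrist's pose just before it. get_calibration takes no time and is no camera call; for the wrist camera it gives the pose at the moment of the call.
A pose or a line that the arm cannot do raises r.PlanningError and nothing moves.
- r.sign_off(): hands the job in; it is judged then, once.
Trained networks look in the newest picture that a camera, given by its name, has taken for a name from the list of things; names that differ only in an ending like _2 or _b are one class to them, and where a whole thing is asked for, a point or a joint stands for the part that bears it (a point fixed in the world has none). Each returns a list of dicts, best first, with "score" (0 to 1); they miss things now and then, are a little off and sometimes report something else, mostly with a low value. They report only what shows in the picture. A call takes as long as a camera call.
- models.boxes_of(thing, camera): "at" ([x, y, z] in m, in world coordinates, good to about 4 mm: the middle of the surface that is visible of it).
- models.regions_of(thing, camera): "pixels" (384x512 bool, what is visible of it).
- models.mark_of(thing, camera): "at" ([x, y, z] in m, in world coordinates, good to about 4 mm: a listed point, or the origin of a listed thing).
Readings, each from a call of its own:
- telemetry.current_t(): time.
- telemetry.current_joints(): joint angles.
- telemetry.current_dq(): joint speeds.
- telemetry.current_joint_efforts(): joint torques, N m.
- telemetry.current_ee_pos(): TCP position.
- telemetry.current_tool_rot(): TCP orientation.
- telemetry.current_wrist_force(): force on the tool from outside, world axes, zero at the start.
- telemetry.current_torque(): the same for the moment, N m.
- telemetry.current_opening(): finger opening in m.
- telemetry.current_finger_force(): force on a finger pad.
Only numpy, scipy, OpenCV 4.12 (cv2) and the standard library are available. Lean on these libraries where they do the work, as an engineer would, in place of code of your own. Each camera call takes 0.05 s, during which the arm holds its last target. There are 200 camera calls.

TASK

The mincer's plates have dried in the small steel pan: put its lid on, properly seated, and let go of it, so that nothing can drip on them. Then take the red-handled tongs, close them on the tube of the narrow nozzle that stands on the drain rack, lift it upright until its foot is about 13 cm above the rack, and keep it there over the tray to drain: finish while still holding it so. Touch the nozzles with the tongs only, do not tip them over, and leave everything else where it lies.

Things in the scene. Friction and masses are not known exactly. Their poses are not given: they have to be found in the camera images.
- pan_top (a point): Small fixed stainless pan (gastronorm 1/9), 176 long (its x) by 108 wide (its y) by 65 high, walls 3, open at the top, clean mincer plates inside. The point is the centre of its mouth, at rim height; z up. The opening is 170 x 102.
- lid_handle (a point): Centre of the black bar handle of the pan's loose lid (stainless, about 0.25 kg), for grasping; lid at first plug down on the counter, its long side up to a right angle away from the pan's. Bar 80 long along the lid's x (long side), 16 wide (y), 12 high (6 above and below the point); flange top 24 below the point. Under the bar only two posts 14 wide.
- lid_seat (a point): Centre of the underside of the lid's flange, 28 below the handle point; x along its 184 side, y along its 116 side, z up. Flange 4 thick; the plug below it, 156 x 92 and 8 deep, drops into the pan's opening with 7 play at the ends and 5 at the sides. Seated, this point meets the centre of the pan's mouth; either way round is right.
- tongs_grip (a point): Kitchen tongs, 260 long, about 0.12 kg, on their side on the counter, arms opening in the level plane. Point midway between the two red sleeves, 16 above the counter, near the centre of mass; x to the jaws, y across, z up. Hinge 115 behind it; sleeves from 52 behind to 52 ahead, 26 high (3 to 29 above the counter), 54 over their outsides here, each splayed 0.13 rad from the centre line.
- tongs_jaws (a point): The point midway between the two jaws of the tongs, 100 ahead of the grip point along its x and at the same height; the jaws are slightly dished plates, 33 long and 32 high, at rest 70 apart at the middle and 56 at their ends.
- tongs: The tongs' hinge block with both arms; origin 16 below the grip point, same axes. A spring holds the arms open and they close equally: squeezing the sleeves takes 4.5 N at first, 7.5 N at the end. Squeezed to 46 over the sleeves they are firmly held and can be carried, and the jaws still gape 40; closed on the narrow nozzle the sleeves are 27 over their outsides and nearly parallel; 20 to 30 N of grip holds it well.
- left_arm: The tongs' arm on the +y side, steel strip with red sleeve; origin on its hinge, x along the arm. It turns on the hinge by 0.13 rad from open to shut.
- right_arm: The tongs' arm on the -y side, likewise.
- nozzle_mid (a point): Narrow sausage nozzle, white plastic, about 0.05 kg, loose on the rack on its wide flange: 95 high, flange 52 across, a cone up to 30 above the foot, then a tube 22 across tapering to 19 at the top. Point on its axis, half-way up (47.5 above the foot); z up. Good height for the tongs: 55 above the foot (tube 21 across); the jaws can come down over it.
- nozzle: The same narrow nozzle; origin at the centre of its foot.
- wide_nozzle: The wide nozzle, same shape and height and flange but its tube is 35 tapering to 32 across; stands on the same rack, either left or right of the narrow one. Origin at the centre of its foot.
- tray: Fixed dark steel drain tray, 190 (x) by 270 (y), rim 22 high, with a wire rack in it; origin under its centre.
- rack (a point): The centre of the wire rack's top, 26 above the counter; axes as the tray.
- plate: Steel mincer hole plate, 70 across, 10 thick, lying on the rack; origin under its centre. Leave alone.
- auger: Steel mincer screw, 190 long, 52 across, lying along its x at the back right. Leave alone.
- ring_nut: Aluminium ring nut, 88 across, 28 high, at the back left. Leave alone.
- knife: Butcher's knife with black handle, lying flat at the right, 325 long; origin where the blade begins, x to its tip. Leave alone.

How it is judged:
On the way, in this order (a step that is already met when the one before it is completed fails the run):
1. the lid is seated on the pan and let go (horizontal distance between lid_seat and pan_top below 0.01 m and z of lid_seat in the frame of pan_top between -0.004 and 0.0035 m and angle between the x axis of lid_seat and the x axis of pan_top, either way round below 0.12 rad and angle between lid_seat's own z axis and vertical below 0.05 rad and contact force between the fingers and lid below 0.05 N), for 0.2 s.
2. the narrow nozzle hangs in the closed tongs, lifted clear above the rack (z of nozzle_mid in the frame of rack between 0.1275 and 0.2475 m and x of nozzle_mid in the frame of rack between -0.095 and 0.095 m and y of nozzle_mid in the frame of rack between -0.135 and 0.135 m and angle between nozzle_mid's own z axis and vertical below 0.35 rad and contact force between each of left_arm, right_arm and nozzle above 0.8 N and contact force between the fingers and tongs above 1.5 N and contact force between nozzle and tray below 0.05 N), for 0.3 s.
At the end, for the whole second after the job is handed in: The gripped tongs press both arms on the narrow nozzle: foot 8 to 20 cm above the rack, axis inside the tray's outline, within 20 degrees of upright, still, nothing else under it; the lid sits on the pan within 10 mm and 7 degrees, flange down on the rim (all of step 2 and horizontal distance between lid_seat and pan_top below 0.01 m and z of lid_seat in the frame of pan_top between -0.004 and 0.0035 m and angle between the x axis of lid_seat and the x axis of pan_top, either way round below 0.12 rad and angle between lid_seat's own z axis and vertical below 0.05 rad and linear speed of each of nozzle, tongs below 0.03 m/s); the arm keeps its last pose, push and grip.
It fails at once if the gripper or arm touches a nozzle directly (contact force between any of the fingers, the arm and nozzle above 0.3 N or contact force between any of the fingers, the arm and wide_nozzle above 0.3 N).
It fails at once if a nozzle is tipped over (angle between any of nozzle, wide_nozzle's own z axis and vertical above 0.6 rad).
It fails at once if something else is pushed from its place (more than 2.5 cm) (distance of any of wide_nozzle, plate, auger, ring_nut, knife from where it was at the start of the episode above 0.025 m).
It also fails if it takes over 61 s, if anything falls off the work surface, if the arm or the gripper's body presses on something with over 40 N, if the wrist force passes 120 N, or if a joint passes its speed limit or range.

## Working session

There is one attempt and no reset: what is moved stays moved. The work goes in short steps, each a Python script; the robot and the scene stay as the last script left them, time stands still between calls to the robot, and variables do not carry over. Pictures are saved under pics/ and viewed, at most 10 in all, crops included, and the job is handed in when it is done.

```bash
ls; mkdir -p pics; python3 - <<'E'
from plant import r, gripper_to, inverse_kinematics, vision, models, telemetry
import cv2,numpy as np
ims=[]
for c in ["top","side"]:
    im=vision.snapshot(c); cv2.imwrite(f"pics/{c}0.png",im[:,:,::-1])
    k=vision.get_calibration(c); print(c,{a:np.round(v,3) for a,v in k.items()})
    for t in ["pan_top","lid_handle","lid_seat","tongs_grip","tongs_jaws","tongs","nozzle_mid","nozzle","wide_nozzle","tray","rack","plate","auger","ring_nut","knife","left_arm","right_arm"]:
        print(t,[(np.round(d["at"],3).tolist(),round(d["score"],2)) for d in models.mark_of(t,c)[:2]])
print(telemetry.current_t(), r.nose_length)
E
```

```text
pics
top {'fx': np.float64(422.625), 'fy': np.float64(422.625), 'cx': np.float64(255.714), 'cy': np.float64(186.418), 'position': array([ 0.44 , -0.108,  1.501]), 'orientation': array([ 0.035, -0.702,  0.711, -0.016])}
pan_top [([0.519, -0.351, 0.07], 0.62)]
lid_handle [([0.442, -0.036, 0.039], 0.96), ([0.382, 0.298, 0.015], 0.54)]
lid_seat [([0.441, -0.033, 0.009], 0.59)]
tongs_grip [([0.495, 0.336, 0.015], 0.73)]
tongs_jaws [([0.72, 0.275, -0.004], 0.74), ([0.588, 0.362, 0.017], 0.57)]
tongs [([0.492, 0.337, 0.001], 0.91)]
nozzle_mid [([0.603, 0.066, 0.074], 0.43)]
nozzle [([0.614, 0.063, 0.026], 0.63)]
wide_nozzle [([0.63, -0.108, 0.027], 0.75), ([0.687, -0.009, 0.025], 0.68)]
tray [([0.642, -0.016, 0.001], 0.82)]
rack [([0.64, -0.017, 0.027], 0.58)]
plate [([0.687, -0.008, 0.026], 0.54)]
auger [([0.719, -0.291, -0.002], 0.8)]
ring_nut [([0.629, -0.108, 0.026], 0.72), ([0.718, 0.273, -0.005], 0.53)]
knife [([0.485, -0.582, 0.002], 0.96), ([0.607, 0.069, 0.074], 0.24)]
left_arm [([0.375, 0.319, 0.015], 0.72)]
right_arm [([0.382, 0.3, 0.014], 0.46)]
side {'fx': np.float64(356.049), 
[... 366 characters left out ...]
, 0.016], 0.7), ([0.718, -0.296, 0.005], 0.47)]
tongs_jaws [([0.585, 0.359, 0.013], 0.65)]
tongs [([0.488, 0.337, 0.005], 0.72), ([0.628, -0.106, 0.026], 0.32)]
nozzle_mid [([0.614, 0.063, 0.075], 0.72), ([0.514, -0.346, 0.064], 0.63)]
nozzle [([0.61, 0.063, 0.029], 0.54), ([0.384, 0.3, 0.017], 0.47)]
wide_nozzle [([0.629, -0.108, 0.025], 0.98)]
tray [([0.628, -0.108, 0.028], 0.61), ([0.643, -0.015, -0.0], 0.56)]
rack [([0.642, -0.014, 0.027], 0.59)]
plate [([0.682, -0.013, 0.027], 0.68)]
auger [([0.715, -0.294, 0.002], 0.67)]
ring_nut [([0.716, 0.27, 0.0], 0.77)]
knife [([0.488, -0.582, -0.0], 0.7)]
left_arm [([0.379, 0.317, 0.013], 0.75)]
right_arm [([0.492, 0.336, 0.016], 0.19)]
1.8 0.025
```

```bash
cat > h.py <<'E'
from plant import r, gripper_to, inverse_kinematics, vision, models, telemetry
import cv2,numpy as np
from scipy.spatial.transform import Rotation as R
def ray_plane(c,uv,z,k=None):
    k=k or vision.get_calibration(c)
    q=k["orientation"]; M=R.from_quat([q[1],q[2],q[3],q[0]]).as_matrix()
    uv=np.asarray(uv,float).reshape(-1,2)
    d=np.c_[(uv[:,0]-k["cx"])/k["fx"],(uv[:,1]-k["cy"])/k["fy"],np.ones(len(uv))]@M.T
    p=np.asarray(k["position"]); return p+d*((z-p[2])/d[:,2])[:,None]
def rect(thing,c,z,k=None):
    d=models.regions_of(thing,c)[0]
    v,u=np.nonzero(d["pixels"]); P=ray_plane(c,np.c_[u,v],z,k)[:,:2]
    (cx,cy),(w,h),a=cv2.minAreaRect((P*1000).astype(np.float32))
    if w<h: w,h,a=h,w,a+90
    a=(np.radians(a)+np.pi/2)%np.pi-np.pi/2
    return np.array([cx/1000,cy/1000]),a,(w,h),d["score"]
def down(yaw):  # tool z down, tool y along direction yaw
    y=np.array([np.cos(yaw),np.sin(yaw),0]); z=np.array([0,0,-1.]); x=np.cross(y,z)
    q=R.from_matrix(np.c_[x,y,z]).as_quat(); return [q[3],q[0],q[1],q[2]]
E
python3 - <<'E'
from h import *
vision.snapshot("top")
for t,z in [("lid_seat",.012),("lid_handle",.012),("pan_top",.065),("tongs",.016),("tray",.02)]:
    try: print(t,rect(t,"top",z))
    except Exception as e: print(t,e)
im=cv2.imread("pics/top0.png"); 
cv2.imwrite("pics/top0b.png",cv2.resize(im,(800,600),interpolation=cv2.INTER_CUBIC))
E
```

```text
lid_seat (array([ 0.43560449, -0.03005483]), np.float64(-1.5306731501341408), (187.72540283203125, 117.96176147460938), 0.93)
lid_handle (array([ 0.43579373, -0.03158844]), np.float64(-1.506225422873376), (190.51348876953125, 122.699462890625), 0.74)
pan_top (array([ 0.51502588, -0.34431323]), np.float64(-0.13355646340303728), (184.0497283935547, 118.61358642578125), 0.69)
tongs (array([0.47728662, 0.34321167]), np.float64(0.16249299029302322), (241.1715545654297, 77.43785858154297), 0.85)
tray (array([ 0.63542847, -0.01500806]), np.float64(-1.5258177122854115), (273.68402099609375, 194.8913116455078), 0.75)
```

View pics/top0b.png

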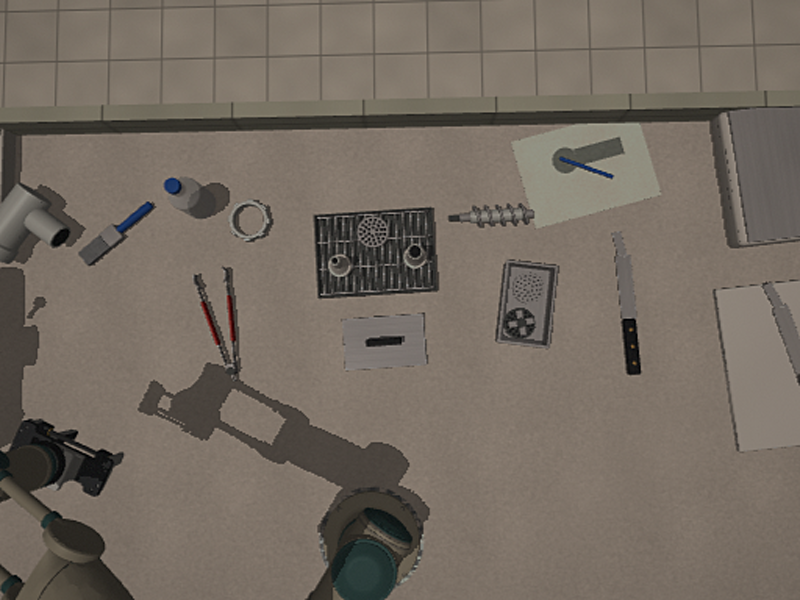

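```bash
python3 - <<'E'
from h import *
for a in (0.04,0.04+np.pi): print("lid",a,np.round(inverse_kinematics([.437,-.032,.043],down(a)),2))
for a in (-.134+np.pi/2,-.134-np.pi/2): print("pan",a,np.round(inverse_kinematics([.517,-.347,.11],down(a)),2))
for a in (.25+np.pi/2,.25-np.pi/2):
  print("tongs",np.round(inverse_kinematics([.493,.335,.029],down(a)),2),np.round(inverse_kinematics([.515,.04,.1],down(a)),2))
q=down(.04)
if abs(inverse_kinematics([.437,-.032,.043],q)[5])>1.7: q=down(.04+np.pi)
r.move_to([.40,-.032,.25],q)
k=vision.get_calibration("wrist"); im=vision.snapshot("wrist"); cv2.imwrite("pics/w1.png",im[:,:,::-1])
print(k, telemetry.current_ee_pos(), telemetry.current_tool_rot(),telemetry.current_t())
for t in ["lid_handle","lid_seat"]:
    print(t,[(np.round(d["at"],4),d["score"]) for d in models.mark_of(t,"wrist")])
for z in (.012,): print(rect("lid_seat","wrist",z,k))
E
```

```text
lid 0.04 [-0.23  0.27  2.06 -0.    0.81 -0.27]Traceback (most recent call last):
  File "<stdin>", line 2, in <module>
    return _wrapfunc(a, 'round', decimals=decimals, out=out)
    return _wrapit(obj, method, *args, **kwds)
    result = getattr(arr, method)(*args, **kwds)
TypeError: unsupported operand type(s) for *: 'NoneType' and 'float'
```

```bash
python3 - <<'E'
from h import *
f=lambda p,a:print(round(a,2),np.round(np.array(inverse_kinematics(p,down(a)),float),2))
for a in (-.134+np.pi/2,-.134-np.pi/2): f([.517,-.347,.11],a)
for a in (.25+np.pi/2,.25-np.pi/2): f([.493,.335,.029],a);f([.515,.04,.1],a)
r.move_to([.40,-.032,.25],down(.04))
k=vision.get_calibration("wrist"); im=vision.snapshot("wrist"); cv2.imwrite("pics/w1.png",im[:,:,::-1])
print(k, telemetry.current_ee_pos(),telemetry.current_t())
for t in ["lid_handle","lid_seat"]:
    print(t,[(np.round(d["at"],4),d["score"]) for d in models.mark_of(t,"wrist")])
print(rect("lid_seat","wrist",.012,k))
E
```

```text
1.44 [-0.7   0.43  1.58 -0.    1.13 -2.14]
-1.7 [-0.7   0.43  1.58 -0.    1.13  1.  ]
1.82 [ 0.48  0.48  1.73 -0.    0.93 -1.34]
1.82 [-0.06  0.3   1.83 -0.    1.02 -1.88]
-1.32 [ 0.48  0.48  1.73 -0.    0.93  1.8 ]
-1.32 [-0.06  0.3   1.83 -0.    1.02  1.26]
{'fx': 274.8015960408375, 'fy': 274.8015960408375, 'cx': 258.5893276799017, 'cy': 196.01431942757884, 'position': array([0.39681483, 0.0335784 , 0.40439882]), 'orientation': array([0.11538973, 0.99311325, 0.02012663, 0.00249152])} [ 0.40021655 -0.03142358  0.24999164] 4.2167
lid_handle [(array([ 0.4372, -0.031 ,  0.0427]), 0.77)]
lid_seat [(array([ 0.4402, -0.032 ,  0.0102]), 0.55)]
(array([ 0.43758554, -0.03511027]), np.float64(-1.5203881343563639), (185.787841796875, 117.53031158447266), 0.72)
```

View pics/w1.png

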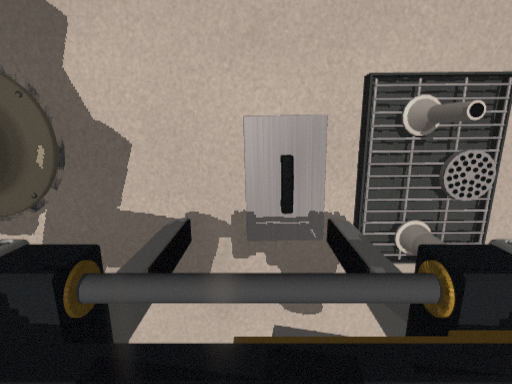

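```bash
python3 - <<'E'
from h import *
# bar centre from w1
k={'fx':274.80,'fy':274.80,'cx':258.59,'cy':196.01,'position':np.array([0.39681,0.03358,0.40440]),'orientation':np.array([0.11539,0.99311,0.02013,0.00249])}
g=cv2.imread("pics/w1.png",0); m=np.zeros_like(g); m[130:218,265:308]=g[130:218,265:308]<45
v,u=np.nonzero(m); P=ray_plane("",np.c_[u,v],.042,k)[:,:2]
(c,s,a)=cv2.minAreaRect((P*1000).astype(np.float32)); print("bar",c,s,a)
r.move_to([.517,-.40,.25],down(-1.57))
k=vision.get_calibration("wrist"); im=vision.snapshot("wrist"); cv2.imwrite("pics/w2.png",im[:,:,::-1])
print(k,telemetry.current_t())
for t in ["pan_top"]:
    print(t,[(np.round(d["at"],4),d["score"]) for d in models.mark_of(t,"wrist")])
    try: print(rect(t,"wrist",.065,k))
    except Exception as e: print(e)
E
```

```text
bar (437.7572937011719, -33.94975662231445) (16.009510040283203, 77.8389892578125) 3.395674467086792
{'fx': 274.8015960408375, 'fy': 274.8015960408375, 'cx': 258.5893276799017, 'cy': 196.01431942757884, 'position': array([ 0.58274318, -0.40000107,  0.40454206]), 'orientation': array([ 0.08145454,  0.70301664, -0.70170388, -0.08212441])} 5.85
pan_top [(array([ 0.5167, -0.3449,  0.0646]), 0.75)]
(array([ 0.51594855, -0.35003177]), np.float64(-0.13507366627605588), (181.4624481201172, 113.45124816894531), 0.77)
```

View pics/w2.png

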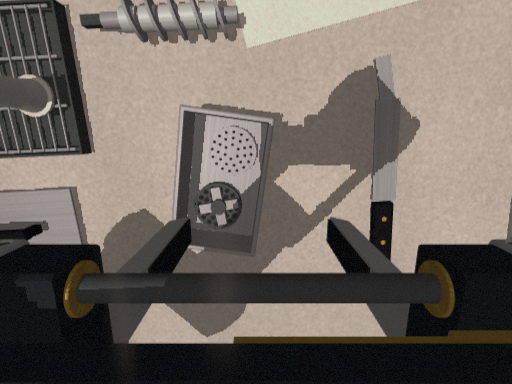

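```bash
python3 - <<'E'
from h import *
k=vision.get_calibration("wrist")
P=ray_plane("",[(181,106),(273,121),(253,254)],.065,k)[:,:2]
print(P,(P[0]+P[2])/2,np.linalg.norm(P[1]-P[0]),np.linalg.norm(P[2]-P[1]),np.arctan2(*(P[1]-P[2])[::-1]))
im=cv2.imread("pics/w2.png")[90:265,160:290]
cv2.imwrite("pics/w2c.png",cv2.resize(im,None,fx=3.4,fy=3.4,interpolation=cv2.INTER_CUBIC))
E
```

```text
[[ 0.61164448 -0.30794324]
 [ 0.59478536 -0.41675832]
 [ 0.42299562 -0.39243353]] [ 0.51732005 -0.35018839] 0.11011335501265118 0.17350334040149104 -0.14066119364470173
```

View pics/w2c.png

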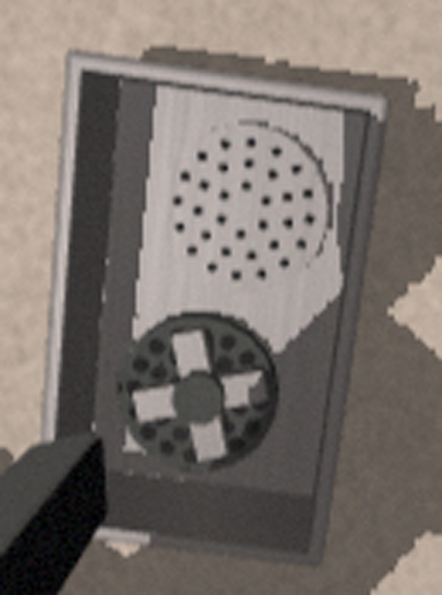

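```bash
python3 - <<'E'
from h import *
q=down(.05)
gripper_to(.05,20)
r.move_to([.4376,-.033,.12],q)
print(r.move_l([.4376,-.033,.043],vel=.12,guard=15))
gripper_to(.0,25); print("open",telemetry.current_opening(),telemetry.current_finger_force())
r.move_l([.4376,-.033,.16],vel=.15)
yaw=-.137-np.pi/2
r.move_to([.5165,-.348,.16],down(yaw))
k=vision.get_calibration("wrist"); im=vision.snapshot("wrist"); cv2.imwrite("pics/w3.png",im[:,:,::-1])
for t in ["lid_seat","lid_handle"]:
    print(t,[(np.round(d["at"],4),d["score"]) for d in models.mark_of(t,"wrist")])
try: print(rect("lid_seat","wrist",.16-.007-.024,k))
except Exception as e: print(e)
print(telemetry.current_ee_pos(),telemetry.current_wrist_force(),telemetry.current_opening(),telemetry.current_t())
E
```

```text
False
open 0.01587264590536608 24.989393949508667
lid_seat [(array([ 0.5124, -0.3454,  0.1225]), 0.78)]
lid_handle [(array([ 0.5129, -0.3457,  0.1558]), 0.6)]
(array([ 0.5156344 , -0.34710937]), np.float64(-0.1344000196783206), (180.76779174804688, 115.61270904541016), 0.84)
[ 0.51669238 -0.34673474  0.160211  ] [ 0.11163362  0.02181813 -2.10684869] 0.015539461303580571 12.0333
```

View pics/w3.png

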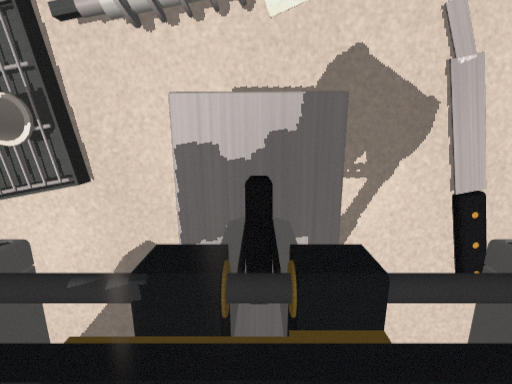

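```bash
python3 - <<'E'
from h import *
k=vision.get_calibration("wrist"); p=np.array(telemetry.current_ee_pos())
P=ray_plane("",[(169,92),(349,92)],p[2]-.031,k)[:,:2]
ax=np.array([np.cos(-.137),np.sin(-.137)]); n=np.array([-ax[1],ax[0]])
print(P,(P-p[:2])@ax,(P-p[:2])@n)
print(p, telemetry.current_wrist_force())
E
```

```text
[[ 0.61338843 -0.3034933 ]
 [ 0.59789404 -0.41696462]] [0.08988447 0.09003224] [ 0.05604223 -0.05848198]
[ 0.51669238 -0.34673474  0.160211  ] [ 0.11163362  0.02181813 -2.10684869]
```

```bash
python3 - <<'E'
from h import *
q=down(-.137-np.pi/2)
r.move_l([.5185,-.349,.115],rot=q,vel=.1)
print(r.move_l([.5185,-.349,.0995],vel=.03,guard=6))
print(telemetry.current_ee_pos(),telemetry.current_wrist_force(),telemetry.current_t())
E
```

```text
True
[ 0.51831562 -0.34889517  0.10017837] [0.62058321 0.7054073  4.68436685] 13.1333
```

```bash
python3 - <<'E'
from h import *
p=np.array(telemetry.current_ee_pos())
gripper_to(.05,20); r.hold(.2)
r.move_l([p[0],p[1],.18],vel=.2)
k=vision.get_calibration("wrist"); im=vision.snapshot("wrist"); cv2.imwrite("pics/w4.png",im[:,:,::-1])
for t in ["lid_seat","pan_top"]:
    print(t,[(np.round(d["at"],4),d["score"]) for d in models.mark_of(t,"wrist")])
print(rect("lid_seat","wrist",.069,k))
gripper_to(.094)
# look at tongs
r.move_to([.44,.32,.22],down(.25-np.pi/2))
k=vision.get_calibration("wrist"); im=vision.snapshot("wrist"); cv2.imwrite("pics/w5.png",im[:,:,::-1])
for t in ["tongs_grip","tongs_jaws","tongs","left_arm","right_arm"]:
    print(t,[(np.round(d["at"],4),d["score"]) for d in models.mark_of(t,"wrist")])
print(rect("tongs","wrist",.016,k))
vision.snapshot("side")
for t in ["lid_seat","lid_handle","pan_top"]:
    print(t,[(np.round(d["at"],4),d["score"]) for d in models.mark_of(t,"side")])
np.save("k5.npy",k,allow_pickle=True)
a=cv2.imread("pics/w4.png");b=cv2.imread("pics/w5.png")
cv2.imwrite("pics/w45.png",cv2.resize(np.hstack([a,b]),(800,300)))
print(telemetry.current_t())
E
```

```text
lid_seat [(array([ 0.5141, -0.3464,  0.066 ]), 0.66)]
pan_top []
(array([ 0.52234045, -0.35042511]), np.float64(-0.13761472143015485), (171.68963623046875, 117.24388122558594), 0.74)
tongs_grip []
tongs_jaws []
tongs []
left_arm []
right_arm []
(array([0.47883032, 0.33253696]), np.float64(0.23308766499468025), (262.91888427734375, 80.18167114257812), 0.75)
lid_seat [(array([ 0.5189, -0.3487,  0.0654]), 0.91)]
lid_handle [(array([ 0.5165, -0.3461,  0.0946]), 0.88)]
pan_top [(array([0.6124, 0.0637, 0.0754]), 0.58)]
18.575
```

View pics/w45.png

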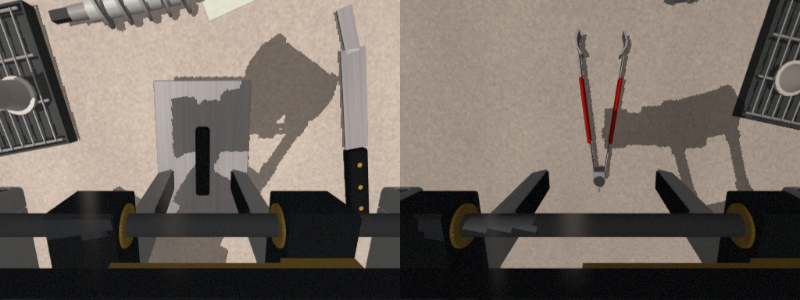

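View pics/w5.png

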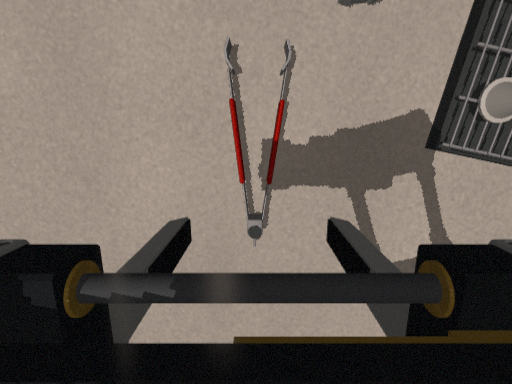

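```bash
python3 - <<'E'
from h import *
k=np.load("k5.npy",allow_pickle=True).item()
im=cv2.imread("pics/w5.png").astype(int); b,g,rd=im[...,0],im[...,1],im[...,2]
m=((rd>90)&(rd>2*g)&(rd>2*b)).astype(np.uint8); m[240:]=0
n,l,s,c=cv2.connectedComponentsWithStats(m)
C=[]
for i in range(1,n):
    if s[i,4]>100:
        v,u=np.nonzero(l==i); P=ray_plane("",np.c_[u,v],.024,k)[:,:2]
        (cc,w,a)=cv2.minAreaRect((P*1000).astype(np.float32)); 
        if w[0]<w[1]: a+=90
        C.append(cc); print(cc,w,np.radians((a+90)%180-90))
C=np.array(C);print(C.mean(0),C[0]-C[1])
H=ray_plane("",[(255,229),(258,50)],.02,k); print(H)
E
```

```text
(483.9649658203125, 358.225830078125) (104.00304412841797, 5.191380500793457) 0.3616387670631845
(522.5811157226562, 313.8581237792969) (50.609649658203125, 5.480971336364746) 0.09557049848420618
[503.27304077 336.04197693] [-38.6161499  44.3677063]
[[0.37707847 0.30747061 0.02      ]
 [0.5940559  0.35817887 0.02      ]]
```

```bash
python3 - <<'E'
from h import *
th=.229; q=down(th-np.pi/2)
r.move_to([.490,.334,.10],q)
print(r.move_l([.490,.334,.029],vel=.1,guard=15))
gripper_to(.046,25); print(telemetry.current_opening(),telemetry.current_finger_force())
r.move_l([.490,.334,.22],vel=.15)
r.move_l([.5147,.0403,.22],vel=.2)
r.hold(.3)
k=vision.get_calibration("wrist"); im=vision.snapshot("wrist"); cv2.imwrite("pics/w6.png",im[:,:,::-1])
np.save("k6.npy",k,allow_pickle=True)
for t in ["nozzle_mid","nozzle","tongs_jaws","tongs_grip"]:
    print(t,[(np.round(d["at"],4),d["score"]) for d in models.mark_of(t,"wrist")])
print(telemetry.current_ee_pos(),telemetry.current_opening(),telemetry.current_t())
E
```

```text
False
0.046309156643328075 5.503569353604689
nozzle_mid [(array([0.6132, 0.0651, 0.0706]), 0.55), (array([ 0.6286, -0.1051,  0.0257]), 0.35)]
nozzle [(array([0.6143, 0.0695, 0.0264]), 0.81)]
tongs_jaws [(array([ 6.369e-01, -1.410e-02,  2.000e-04]), 0.45)]
tongs_grip [(array([ 0.6373, -0.0162,  0.0243]), 0.73)]
[0.51470072 0.04037705 0.21999864] 0.04609691319631504 24.4917
```

View pics/w6.png

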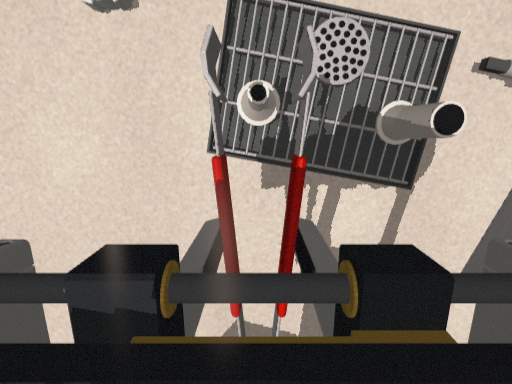

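```bash
python3 - <<'E'
from h import *
k=np.load("k6.npy",allow_pickle=True).item()
print("jawtop L/R front/back",ray_plane("",[(211,28),(218,94),(309,28),(302,94)],.215,k)[:,:2])
print("noz top",ray_plane("",[(258,92)],.121,k), "foot",ray_plane("",[(259,104)],.03,k))
E
```

```text
jawtop L/R front/back [[0.6237739  0.09083677]
 [0.5927385  0.08097807]
 [0.63536929 0.04114905]
 [0.60319976 0.03616875]]
noz top [[0.61063612 0.06289303 0.121     ]] foot [[0.6092839 0.0615898 0.03     ]]
```

```bash
python3 - <<'E'
from h import *
r.move_l([.513,.0405,.22],vel=.05)
print(r.move_l([.513,.0405,.135],vel=.1,guard=5), r.move_l([.513,.0405,.094],vel=.06,guard=4))
print(telemetry.current_ee_pos(),telemetry.current_wrist_force())
vision.snapshot("wrist")
im=vision.snapshot("wrist"); cv2.imwrite("pics/w7.png",im[:,:,::-1])
print(telemetry.current_t())
E
```

```text
False False
[0.51325637 0.0404902  0.09407449] [ 0.03749628 -0.06913576 -1.43963775]
26.675
```

View pics/w7.png

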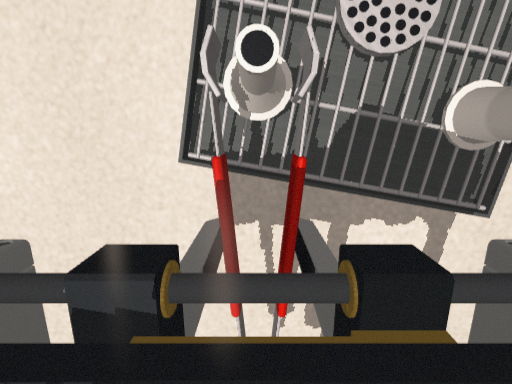

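```bash
python3 - <<'E'
from h import *
gripper_to(.020,26); print(telemetry.current_opening(),telemetry.current_finger_force())
r.hold(.3)
r.move_l([.513,.0405,.125],vel=.04)
print(telemetry.current_opening(),telemetry.current_wrist_force())
r.move_l([.513,.0405,.224],vel=.06); r.hold(.5)
vision.snapshot("side"); im=vision.snapshot("side")
for t in ["nozzle_mid","nozzle","lid_seat","wide_nozzle","plate"]:
    print(t,[(np.round(d["at"],4),d["score"]) for d in models.mark_of(t,"side")[:2]])
cv2.imwrite("pics/s8.png",im[:,:,::-1])
print(telemetry.current_opening(),telemetry.current_finger_force(),telemetry.current_t())
E
```

```text
0.027522311734948908 25.991226732730865
0.027182209698018777 [ 0.14885575  0.40533429 -1.46737124]
nozzle_mid [(array([0.6118, 0.0619, 0.205 ]), 0.48), (array([0.3985, 0.0213, 0.206 ]), 0.24)]
nozzle [(array([0.6096, 0.0606, 0.1568]), 0.8)]
lid_seat [(array([ 0.5167, -0.3496,  0.063 ]), 0.79)]
wide_nozzle [(array([ 0.6276, -0.1086,  0.0254]), 0.94), (array([ 4.878e-01, -5.847e-01, -2.000e-04]), 0.43)]
plate [(array([ 0.6805, -0.0115,  0.0285]), 0.49)]
0.02774000882174844 25.99056512117386 30.9833
```

View pics/s8.png

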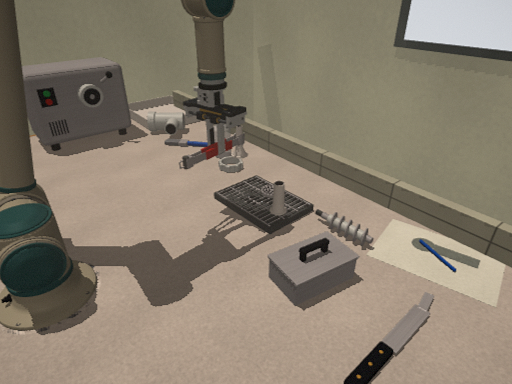

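The side view shows the lid seated on the pan at (313,265). The nozzle is hanging upright in the tongs at (240,145), with its foot about 0.13 m above the rack.

```bash
python3 -c "
from plant import r
print(r.sign_off())"
```

```text
the job is handed in; nothing more can be done
None
```

The job is handed in at about 31 s of the 61 s limit: the last side view showed the lid seated on the pan and let go, and the narrow nozzle held upright in the tongs over the tray with its foot about 13 cm above the rack; no verdict came back.

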